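# Unlock the dispensing cassette, draw it from its dock and offer it up level over the plate

### The job

Swing the cam lever on the sloped dock fully outward so that its locking pin frees the eight-nozzle dispensing cassette, and leave the lever open; then draw the cassette straight up the slope out of its sleeve. Turn it level with the nozzles pointing straight down and hold it about 15 cm above the middle of the single 96-well plate, its row of nozzles parallel to the plate's short sides, so that the nozzles can be checked against the wells. Finish still holding it there, without setting it down, and without moving the plate or disturbing anything else on the bench.

Things in the scene. Friction and masses are not known exactly. Their poses are not given: they have to be found in the camera images.
- dock: Fixed dock: grey base plate 116 x 144 mm, aluminium pedestal with a sloped square sleeve, and a grey housing with a lever on its left (34 x 62 mm, centred at dock x +15, y +59 mm, top at z 76 mm). Origin on the bench under the sleeve; x points away from the robot (within 0.3 rad), y left, z up. Tops: sleeve about 81 mm, lever 94 mm.
- dock_mouth (a point): Centre of the mouth of the sleeve, whose axis slopes at 40 degrees to the bench in the dock's x-z plane: the way out is along (-0.766, 0, 0.643) in dock axes, up and towards the robot. The sleeve is closed all round, 50 mm deep, 52 mm wide outside (dock y -23 to +29 mm), with about 1.2 mm play on each side of the cassette. Axes as the dock's.
- dock_seat (a point): Where the cassette's centre lies while it is fully home in the sleeve, 55 mm up the slope from the end stop. A steel pin crosses the sleeve just above the cassette's lug and blocks it while the lever is shut. Axes as the dock's.
- lever_axis (a point): On the cam lever's vertical pivot axis, at the lever's mid height, 86 mm above the bench (dock x +15, y +72 mm). Axes as the dock's.
- lever_grip (a point): On the lever's round black grip, 65 mm from the pivot axis, 86 mm above the bench. The lever is one straight horizontal arm that swings in a horizontal plane; its grip is 13 mm thick and runs from 46 to 88 mm from the pivot axis. About 2 N here moves it.
- cam_lever (a joint): Cam lever angle, rad. 0 = locked: the arm points to dock -x (towards the robot), with a 49 mm wide gap between it and the cassette's side; starts at 0 to 0.2. Grows as the arm swings outward (clockwise from above); 1.57 = straight to the left (dock +y); stop at 1.745. Stays where it is left. The pin is clear of the lug from about 1.1 on.
- cassette_center (a point): Centre of the cassette, a black box 32 (x) x 110 (y) x 26 mm (z), eight white nozzles standing 8 mm out of its +z face, 0.14 kg. y runs along the nozzle row, down the slope while docked; z then points down and 40 degrees towards the robot, x to dock +y. Docked, its lower 50 mm are in the sleeve, its upper 60 mm free. A lug stands 8 mm out of the +x side at the lower end.
- cassette_grip (a point): On the cassette's axis, 27 mm from its centre towards the free upper end (point axes as cassette_center; y -27 mm): a good place to pinch it across its 32 mm width (along its x), fingers pointing straight down, 32 mm clear of the mouth. Levelling it then leans the fingers 40 degrees, pointing forward and down.
- cassette_nozzles (a point): Middle of the row of nozzle tips, 21 mm from the cassette's centre along its z axis. Axes as cassette_center.
- plate_center (a point): Centre of the single 96-well plate lying on the bench, 85 (x, short side) x 128 (y, long side) x 15 mm, loose; the point is 7 mm above the bench. Its x axis, along the short sides, is within 0.3 rad of the world's x. It and the dock stand about 0.38 m apart, either one on the left.
- tape_center (a point): Centre of a loose roll of tape, 90 mm across, 19 mm high. Bystander.
- jar_a_center (a point): Centre of a loose jar with a screw cap, 47 mm across, 80 mm high. Bystander.
- jar_b_center (a point): Centre of a second such jar. Bystander.
There are look-alikes about, which are no part of the job. What is shaped like the part that bears plate_center but yellow is not meant.

How it is judged:
By the outcome, as a careful person would: the job done as asked, in the order asked, and still so for the second after the job is handed in, while the arm keeps its last pose, push and grip.
It also fails if it takes over 48 s, if anything falls off the work surface, if the arm or the gripper's body presses on something with over 40 N, if the wrist force passes 120 N, or if a joint passes its speed limit or range.

### The arm

A 7-joint arm with a two-finger parallel gripper is mounted at the origin on a cart in front of the work surface, level with it; the furniture and walls round the work are solid. World frame = base frame: x ahead of the robot, y to its left, z up, the work surface at z = 0. Lengths are in m, angles in rad, forces in N, time in s.
With the tool pointing down it reaches from about 0.425 to 0.95 m from the base axis. Payload 4.7 kg.
Tool frame: the origin (TCP) lies on the centre line of the jaws, within the pads' length; the fingertips stand 19 mm ahead of it and the grasp point (between the pads) is the TCP; z points along the fingers, y is the direction in which the jaws open and shut (so a half turn about z gives the same grasp; the last joint's range is limited). The gripper opens to 87 mm and grips with 3 to 60 N. Pads are 19 mm wide; open, the fingers measure 117 mm over their backs; the gripper's body (75 mm by 190 mm) begins 51 mm behind the grasp point.
Start: joints at [-1.2, 0.469, -0.049, 1.532, 0.024, 1.141, -0.082], TCP at [0.263, 0.622, 0.242] pointing down, gripper open.
Joint ranges: [-2.59, 2.59], [-0.33, 1.99], [-1.39, 1.29], [0.1, 2.45], [-1.04, 4.18], [0.21, 1.99], [-2.66, 2.66]. Speed limits (rad/s): [2.57, 2.57, 3.14, 3.14, 3.14, 3.14, 3.14].

### API

Orientations are given as a rotation vector (axis times angle).
In Python, from rig import observe, viewer, workorder, spotter gives the robot as it stands. The module is installed in compiled form; this text tells all that it offers.
- The arm moves only by the tool step_arm, never from a script. Its argument "rows" is a list of rows, each a list of 3 entries, a list of its own where there are three numbers: the closure, from 0 (fully open) to 1 (shut), then the shift along the tool's x, y, z in m, then the turn, a rotation vector about the tool's x, y, z in degrees. A call has 1 to 10 rows; each row is the pose to reach, as a shift and turn from the pose measured when the call began, along the tool's axes at that moment; what a row does not reach only later rows make up. A row lasts 1/12 s, in which the tool goes at most 41.7 mm and 7.16 degrees, less where a joint would pass 70% of its speed; a pose out of reach is approached as far as the arm can. A call with a gripper value outside its range is refused whole. The fingers move at their own pace and stop on an object; "newtons" is the grip in N (left out, the last holds). Time passes only in rows, so rows that repeat a pose let the fingers close. It gives the time, the measured TCP pose, the force and the opening at its end, in the units of the state.
- observe(): the state, without advancing time (a new reading comes with each control period).
- viewer.capture(name): name is "side" or "top" or "wrist"; returns the picture (420x560x3 uint8, red, green, blue); there is no depth.
- viewer.get_calibration(name): a dict with "mtx" (3x3 intrinsics, pixels), "rvec" (rotation vector, rad) and "tvec" (3), from world to camera coordinates, as OpenCV has them. Camera axes: x right, y down, z forward; pixel columns grow to the right and rows downward; lengths in m; the calibration is good to about 2 mm. A picture is of the moment at which its call begins: read the wrist's pose just before it. get_calibration takes no time and is no camera call; for the wrist camera it gives the pose at the moment of the call.
- workorder.hand_in(): hands the job in, once; it reports no verdict.
Trained networks look in the newest picture that a camera, given by its name, has taken for a name from the list of things; names that differ only in an ending like _2 or _b are one class to them, and where a whole thing is asked for, a point or a joint stands for the part that bears it (a point fixed in the world has none). Each returns a list of dicts, best first, with "conf" (0 to 1); they miss things now and then, are a little off and sometimes report something else, mostly with a low value. They report only what shows in the picture. A call takes as long as a camera call. They do not tell look-alikes from the thing itself.
- spotter.boxes_of(camera, name): "centre" ([column, row] in pixels, amid what is visible of it).
The state is a dict: "t": time; "joints": joint angles; "qvel": joint speeds; "tau": joint torques, N m; "eef_pos": TCP position; "ee_rot": TCP orientation; "force": force on the tool from outside, world axes, zero at the start; "moment": the same for the moment, N m; "opening": finger opening in m.
Only numpy, scipy, OpenCV 4.12 (cv2) and the standard library are available. Lean on these libraries where they do the work, as an engineer would, in place of code of your own. Each camera call takes 0.05 s, during which the arm holds its last target. There are 200 camera calls.

## Working session

There is one attempt and no reset: what is moved stays moved. The work goes in short steps, Python scripts to look and compute and a tool call to move; the robot and the scene stay as the last step left them, time stands still between calls to the robot, and variables do not carry over. Pictures are saved under pics/ and viewed, about 8 in all and at most 12, crops included, and the job is handed in when it is done.

Besides the shell and the picture viewer there is one more tool, called after "Request:" as name(argument=value, ...) on one line, values as JSON. step_arm: Moves the arm, as the interface text tells. Its arguments: {"type":"object","properties":{"rows":{"type":"array"},"newtons":{"type":"number"}},"required":["rows"]}

```bash
mkdir -p pics; cat > h.py <<'E'
import numpy as np,cv2
from scipy.spatial.transform import Rotation as R
from rig import observe,viewer,workorder,spotter
def cal(n):
    c=viewer.get_calibration(n);return np.array(c["mtx"]),np.array(c["rvec"],float),np.array(c["tvec"],float)
def ray(n,px,c=None):
    K,r,t=c or cal(n);M=R.from_rotvec(r.ravel()).as_matrix()
    d=M.T@np.linalg.inv(K)@np.array([px[0],px[1],1.]);o=-M.T@t.ravel();return o,d/np.linalg.norm(d)
def onz(n,px,z,c=None):
    o,d=ray(n,px,c);return o+d*(z-o[2])/d[2]
def proj(n,P,c=None):
    K,r,t=c or cal(n);return cv2.projectPoints(np.array(P,float).reshape(-1,1,3),r,t,K,None)[0].reshape(-1,2)
def snap(n,f=None):
    im=np.array(viewer.capture(n));
    if f:cv2.imwrite("pics/"+f,im[:,:,::-1])
    return im
E
python3 - <<'E'
from h import *
np.set_printoptions(precision=3,suppress=True)
a=snap("top","top0.png")
for n in ["dock","cassette_center","lever_grip","plate_center","tape_center","jar_a_center"]:
    print("top",n,[(np.round(b["centre"]),round(b["conf"],2)) for b in spotter.boxes_of("top",n)][:4])
b=snap("side","side0.png")
for n in ["dock","cassette_center","lever_grip","plate_center"]:
    print("side",n,[(np.round(b["centre"]),round(b["conf"],2)) for b in spotter.boxes_of("side",n)][:4])
s=observe();print(s)
for n in("top","side"):print(n,cal(n)[0][0,0],ray(n,(280,210)))
E
```

```text
top dock [(array([369., 225.]), 0.67)]
top cassette_center [(array([400., 232.]), 0.58)]
top lever_grip [(array([364., 224.]), 0.6)]
top plate_center [(array([225., 218.]), 0.97), (array([143., 230.]), 0.69), (array([370., 228.]), 0.34)]
top tape_center [(array([309., 188.]), 0.97)]
top jar_a_center [(array([214., 156.]), 0.68)]
side dock [(array([298., 197.]), 0.65), (array([302., 181.]), 0.55)]
side cassette_center [(array([308., 170.]), 0.67)]
side lever_grip [(array([304., 178.]), 0.74)]
side plate_center [(array([309., 321.]), 0.72), (array([298., 190.]), 0.67), (array([294., 264.]), 0.56)]
{'t': 0.6, 'joints': array([-1.2  ,  0.469, -0.049,  1.533,  0.024,  1.141, -0.082]), 'qvel': array([ 0.   , -0.002, -0.001,  0.   , -0.001,  0.   ,  0.001]), 'tau': array([  0.   , -50.754,  -0.081, -23.634,  -0.061,   0.031,   0.   ]), 'eef_pos': array([0.263, 0.622, 0.242]), 'ee_rot': array([-0.624, -3.079, -0.   ]), 'force': array([1.35 , 1.349, 0.073]), 'moment': array([-0.038, -0.002,  0.021]), 'opening': 0.08702751520221647}
top 429.16209225872115 (array([0.416, 0.208, 0.983]), array([ 0.154, -0.023, -0.988]))
side 432.99438651558006 (array([0.613, 1.167, 0.614]), array([-0.023, -0.879, -0.476]))
```

View pics/top0.png

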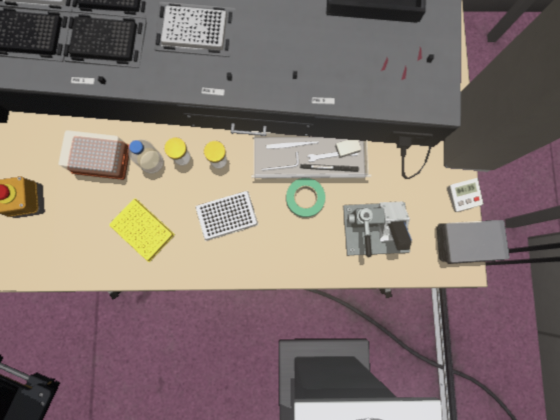

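View pics/side0.png

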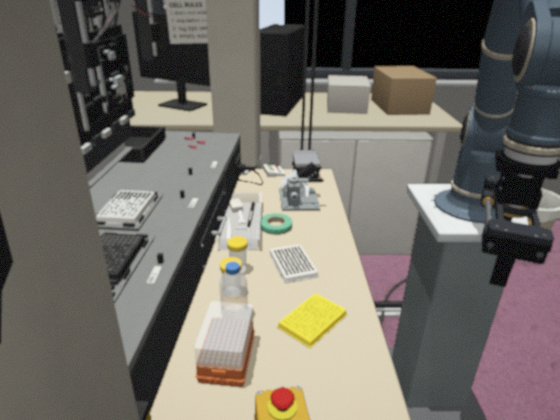

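The top view shows the white plate at (227,215), a yellow look-alike at (140,230), and a white rack up on the machine at (193,27). The dock is at (375,228), with its lever at (367,235) pointing towards the robot. The white plate on the bench is the one meant. I'll confirm both in one crop.

```bash
python3 - <<'E'
from h import *
np.set_printoptions(precision=3,suppress=True)
im=cv2.imread("pics/top0.png")
c1=cv2.resize(im[185:265,330:430],(800,640),interpolation=cv2.INTER_CUBIC)[:600]
c2=cv2.resize(im[185:245,190:265],(400,320),interpolation=cv2.INTER_CUBIC)
o=np.zeros((600,800,3),np.uint8)
o[:,:]=0
d=cv2.resize(im[190:262,335:421],(516,432),interpolation=cv2.INTER_CUBIC)  # x6
o[:432,:516]=d; o[:240,520:800]=cv2.resize(im[185:245,192:262],(280,240),interpolation=cv2.INTER_CUBIC) # x4
cv2.imwrite("pics/crop0.png",o)
print("dock",onz("top",(377,228),0),"plate",onz("top",(227,215),.015),"jar",onz("top",(214,152),.08),onz("top",(176,148),.08),"tape",onz("top",(305,198),.019))
# white plate mask
hsv=cv2.cvtColor(im,cv2.COLOR_BGR2HSV);m=((hsv[...,1]<60)&(hsv[...,2]>110)).astype(np.uint8)
m2=np.zeros_like(m);m2[185:245,190:265]=m[185:245,190:265]
m2=cv2.morphologyEx(m2,cv2.MORPH_CLOSE,np.ones((7,7)))
cn=max(cv2.findContours(m2,0,2)[0],key=cv2.contourArea)
b=cv2.boxPoints(cv2.minAreaRect(cn));print(b)
w=np.array([onz("top",p,.013) for p in b]);print(w,w.mean(0),np.linalg.norm(np.diff(w,axis=0),axis=1))
E
```

```text
dock [ 0.525 -0.038  0.   ] plate [0.556 0.306 0.015] jar [0.685 0.329 0.08 ] [0.695 0.412 0.08 ] tape [0.593 0.128 0.019]
[[190. 185.]
 [264. 185.]
 [264. 244.]
 [190. 244.]]
[[0.627 0.392 0.013]
 [0.626 0.222 0.013]
 [0.49  0.223 0.013]
 [0.491 0.389 0.013]] [0.558 0.307 0.013] [0.17  0.136 0.167]
```

View pics/crop0.png

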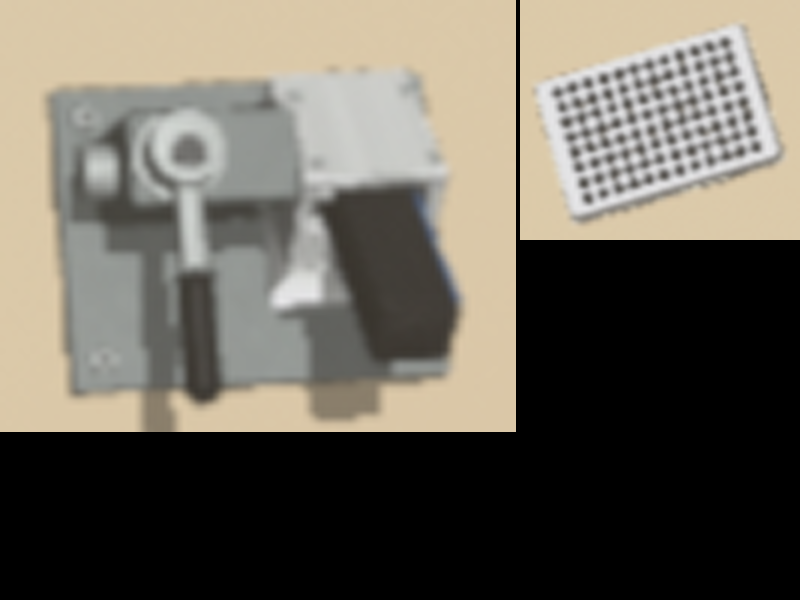

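The crop confirms the white plate, and the dock lever near locked. Next I compute the plate and dock poses.

```bash
cat >> h.py <<'E'
def yawR(a): return R.from_euler("z",a)
def down(a): # tool down, tool y at world yaw a
    y=np.array([np.cos(a),np.sin(a),0]);z=np.array([0,0,-1.]);return R.from_matrix(np.c_[np.cross(y,z),y,z])
def rel(p,rot,s=None):
    s=s or observe();T=R.from_rotvec(s["ee_rot"])
    return np.round(T.inv().apply(np.array(p)-s["eef_pos"]),4),np.round((T.inv()*rot).as_rotvec(degrees=True),2)
E
python3 - <<'E'
from h import *
np.set_printoptions(precision=4,suppress=True)
P=np.array([onz("top",p,.015) for p in [(196.5,207),(247,192),(256.5,223.75),(207,239.5)]])
print("plate",P,P.mean(0),np.linalg.norm(np.diff(P,axis=0),axis=1))
for i,j in((0,1),(3,2)): d=P[j]-P[i];print("x yaw",np.arctan2(d[1],d[0])+np.pi/2)
for i,j in((3,0),(2,1)): d=P[j]-P[i];print("x yaw",np.arctan2(d[1],d[0]))
B=[onz("top",p,.006) for p in [(343.7,205.3),(346.7,255.5),(409.2,252.5)]]
print("base",B,[np.linalg.norm(B[0]-B[1]),np.linalg.norm(B[1]-B[2])])
d=B[0]-B[1];print(np.arctan2(d[1],d[0]));d=B[1]-B[2];print(np.arctan2(d[1],d[0])-np.pi/2)
pv=onz("top",(366.3,214.8),.094);tip=onz("top",(368.8,255.5),.086);print("pivot",pv,"tip",tip,np.linalg.norm(pv-tip))
d=pv-tip;print("lever dir",np.arctan2(d[1],d[0]))
E
```

```text
plate [[0.5751 0.376  0.015 ]
 [0.6091 0.2611 0.015 ]
 [0.5356 0.2394 0.015 ]
 [0.5007 0.3509 0.015 ]] [0.5551 0.3068 0.015 ] [0.1199 0.0767 0.1168]
x yaw 0.2881946947703573
x yaw 0.3028761568730922
x yaw 0.32603040955599194
x yaw 0.2864032812923255
base [array([0.5781, 0.038 , 0.006 ]), array([0.4625, 0.0352, 0.006 ]), array([ 0.468 , -0.1077,  0.006 ])] [np.float64(0.11556462993611456), np.float64(0.14302348677273705)]
0.023943622753375804
0.03859118990744359
pivot [0.5429 0.0065 0.094 ] tip [0.4583 0.0032 0.086 ] 0.08504613260210497
lever dir 0.03890047583799386
```

```bash
python3 - <<'E'
from h import *
print(rel([.478,.0045,.24],down(np.pi/2+.03)))
E
```

```text
(array([-0.4386, -0.4848,  0.0015]), array([ 1.000e-02, -0.000e+00, -2.463e+01]))
```

Request:
step_arm(rows=[[0.5, [-0.01, -0.011, 0], [0, 0, -0.6]], [0.5, [-0.03, -0.033, 0], [0, 0, -2]], [0.5, [-0.054, -0.06, 0], [0, 0, -3.5]], [0.5, [-0.079, -0.087, 0], [0, 0, -5]], [0.5, [-0.104, -0.115, 0], [0, 0, -6]], [0.5, [-0.129, -0.143, 0], [0, 0, -8]], [0.5, [-0.154, -0.17, 0], [0, 0, -9]], [0.5, [-0.179, -0.198, 0], [0, 0, -10]], [0.5, [-0.204, -0.225, 0], [0, 0, -11.5]], [0.5, [-0.229, -0.253, 0], [0, 0, -13]]])

```text
t: 1.43
eef_pos: [0.3756, 0.298, 0.2419]
ee_rot: [0.269, 3.129, 0.001]
force: [-0.2, 0.7, -0.2]
opening: 0.0438
```

```bash
python3 - <<'E'
from h import *
print(rel([.478,.0045,.24],down(np.pi/2+.03)))
E
```

```text
(array([-0.151 , -0.2717,  0.0017]), array([  0.05,   0.03, -11.54]))
```

Request:
step_arm(rows=[[0.5, [-0.017, -0.03, 0], [0, 0, -1.3]], [0.5, [-0.034, -0.061, 0], [0, 0, -2.5]], [0.5, [-0.051, -0.092, 0], [0, 0, -4]], [0.5, [-0.068, -0.123, 0], [0, 0, -5]], [0.5, [-0.085, -0.154, 0], [0, 0, -6.5]], [0.5, [-0.102, -0.184, 0], [0, 0, -8]], [0.5, [-0.119, -0.214, 0], [0, 0, -9]], [0.5, [-0.134, -0.241, 0], [0, 0, -10.5]], [0.5, [-0.146, -0.262, 0.001], [0, 0, -11.5]], [0.5, [-0.151, -0.272, 0.002], [0, 0, -11.5]]])

```text
t: 2.27
eef_pos: [0.4789, 0.0004, 0.2402]
ee_rot: [-0.039, 3.139, -0.001]
force: [0.8, 0.3, -0.6]
opening: 0.0434
```

```bash
python3 - <<'E'
from h import *
np.set_printoptions(precision=4,suppress=True)
s=observe();print(s["eef_pos"],s["opening"],np.abs(s["qvel"]).max());c=cal("wrist");print(c,ray("wrist",(280,210),c))
im=snap("wrist")
D=np.array([.530,-.066,0]);Y=yawR(.03)
def q(p):return Y.apply(np.array(p))+D
pts=[q((.015,.072,.094)),q((-.05,.072,.086)),q((-.073,.072,.086))]
px=proj("wrist",pts,c);print(px)
o=im[:,:,::-1].copy()
for p in px: cv2.circle(o,tuple(int(v) for v in p),3,(0,0,255),1)
cv2.imwrite("pics/w1.png",cv2.resize(o,(800,600)))
E
```

```text
[0.4789 0.0004 0.2402] 0.043440639015433255 0.2658088904569422
(array([[337.3743,   0.    , 274.7044],
       [  0.    , 337.3743, 206.1474],
       [  0.    ,   0.    ,   1.    ]]), array([-2.0639, -2.1144, -0.2668]), array([ 0.0099, -0.4948,  0.2687])) (array([0.4128, 0.0001, 0.3831]), array([ 0.2588,  0.0221, -0.9657]))
[[278.1139 264.8597]
 [277.7903 194.394 ]
 [277.6993 168.9685]]
```

View pics/w1.png

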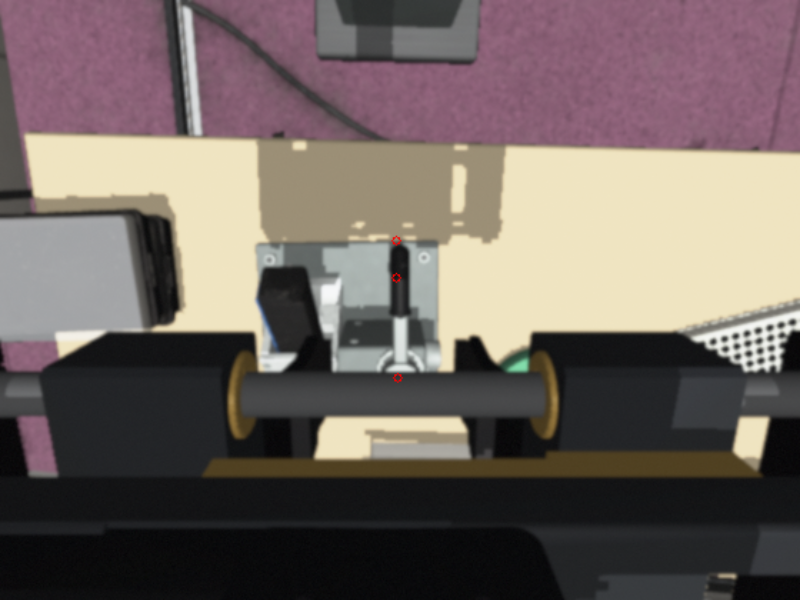

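The wrist view shows the lever grip from (400,246) to (400,316) in the 800-wide picture and the near base corners at (258,243) and (437,243). The cassette is to the image left, at about (290,310).

```bash
python3 - <<'E'
from h import *
np.set_printoptions(precision=4,suppress=True)
K=cal("wrist")[0];c=(K,np.array([-2.0639, -2.1144, -0.2668]),np.array([0.0099, -0.4948,  0.2687]))
f=lambda x,y,z:onz("wrist",(x*.7,y*.7),z,c)
print("tip",f(400,245,.086),"inner",f(400,316,.086),"base",f(257.5,243,.006),f(438,243,.006))
print("cass top end corners",f(262,268,.105),f(305,268,.105))
import itertools
# top view cassette: side estimates
for n,p in(("top",(335+395/6,190+358/6)),("top",(335+445/6,190+352/6))):print(onz(n,p,.1))
print(observe()["eef_pos"],rel([.482,.004,.24],down(np.pi/2+.035)))
E
```

```text
tip [0.4571 0.0058 0.086 ] inner [0.503  0.0071 0.086 ] base [ 0.4701 -0.1046  0.006 ] [0.4667 0.0372 0.006 ]
cass top end corners [ 0.4698 -0.0752  0.105 ] [ 0.4692 -0.0499  0.105 ]
[ 0.469  -0.0603  0.1   ]
[ 0.4709 -0.0777  0.1   ]
[ 0.4789 -0.0005  0.2399] (array([-0.0032,  0.0044, -0.0001]), array([-0.06,  0.11, -0.69]))
```

```bash
python3 - <<'E'
from h import *
print(rel([.480,.0055,.086],down(np.pi/2+.03)))
E
```

```text
(array([-0.0009,  0.0061,  0.1539]), array([-0.06,  0.11, -0.41]))
```

Request:
step_arm(rows=[[0.55, [-0.001, 0.006, 0.012], [0, 0, 0]], [0.55, [-0.001, 0.006, 0.035], [0, 0, 0]], [0.55, [-0.001, 0.006, 0.06], [0, 0, 0]], [0.55, [-0.001, 0.006, 0.085], [0, 0, 0]], [0.55, [-0.001, 0.006, 0.108], [0, 0, 0]], [0.55, [-0.001, 0.006, 0.128], [0, 0, 0]], [0.6, [-0.001, 0.006, 0.145], [0, 0, 0]], [0.7, [-0.001, 0.006, 0.154], [0, 0, 0]], [0.74, [-0.001, 0.006, 0.154], [0, 0, 0]], [0.74, [-0.001, 0.006, 0.154], [0, 0, 0]]], newtons=5)

```text
t: 3.15
eef_pos: [0.4803, 0.0058, 0.0862]
ee_rot: [-0.037, 3.139, -0.001]
force: [0.5, -0.4, 0.4]
opening: 0.0249
```

```bash
cat > arc.py <<'E'
import sys
from h import *
s=observe();pv=np.array([.544,.0065,.086]);y0=.03;r=.065
print(s["t"],s["eef_pos"],s["opening"],s["force"])
for a in map(float,sys.argv[1:]):
    d=np.array([-np.cos(a-0-y0+2*y0*0),0,0])
    th=np.pi+y0-a; p=pv+r*np.array([np.cos(th),np.sin(th),0])
    sh,tu=rel(p,down(np.pi/2+y0-a),s);print(a,sh.tolist(),tu.tolist())
E
python3 arc.py .1 .2 .3 .4 .5 .6 .7 .8 .9 1.
```

```text
3.15 [0.48025995 0.00577845 0.08617207] 0.024916284111802134 [ 0.45407558 -0.41780969  0.44921983]
0.1 [0.001, 0.0053, 0.0002] [-0.05, 0.11, 5.35]
0.2 [0.0001, 0.0117, 0.0002] [-0.04, 0.11, 11.08]
0.3 [-0.0015, 0.018, 0.0002] [-0.04, 0.12, 16.8]
0.4 [-0.0037, 0.0241, 0.0002] [-0.03, 0.12, 22.53]
0.5 [-0.0065, 0.03, 0.0002] [-0.02, 0.12, 28.26]
0.6 [-0.0098, 0.0356, 0.0002] [-0.02, 0.12, 33.99]
0.7 [-0.0137, 0.0408, 0.0002] [-0.01, 0.12, 39.72]
0.8 [-0.0181, 0.0456, 0.0002] [-0.01, 0.12, 45.45]
0.9 [-0.023, 0.0499, 0.0002] [0.0, 0.13, 51.18]
1.0 [-0.0283, 0.0537, 0.0002] [0.01, 0.13, 56.91]
```

Request:
step_arm(rows=[[0.74, [0.001, 0.005, 0], [0, 0, 5]], [0.74, [0, 0.012, 0], [0, 0, 11]], [0.74, [-0.0015, 0.018, 0], [0, 0, 17]], [0.74, [-0.0037, 0.024, 0], [0, 0, 22.5]], [0.74, [-0.0065, 0.03, 0], [0, 0, 28]], [0.74, [-0.01, 0.0355, 0], [0, 0, 34]], [0.74, [-0.0137, 0.041, 0], [0, 0, 40]], [0.74, [-0.018, 0.0455, 0], [0, 0, 45.5]], [0.74, [-0.023, 0.05, 0], [0, 0, 51]], [0.74, [-0.028, 0.054, 0], [0, 0, 57]]])

```text
t: 3.98
eef_pos: [0.5077, 0.0604, 0.0876]
ee_rot: [1.471, 2.772, 0.002]
force: [-1.4, -2.4, 0.6]
opening: 0.0231
```

```bash
python3 arc.py 1. 1.1 1.2 1.3 1.4 1.5 1.6 1.7 1.75 1.8
```

```text
3.9833 [0.50773892 0.0604448  0.08756479] 0.02309303358720605 [-1.35212442 -2.39961303  0.58728445]
1.0 [0.0, -0.0006, 0.0016] [0.17, 0.14, -0.35]
1.1 [-0.0003, 0.0059, 0.0016] [0.17, 0.14, 5.38]
1.2 [-0.0012, 0.0123, 0.0016] [0.18, 0.13, 11.11]
1.3 [-0.0028, 0.0186, 0.0016] [0.19, 0.12, 16.84]
1.4 [-0.005, 0.0248, 0.0016] [0.19, 0.11, 22.57]
1.5 [-0.0078, 0.0306, 0.0017] [0.2, 0.1, 28.3]
1.6 [-0.0111, 0.0362, 0.0017] [0.2, 0.09, 34.03]
1.7 [-0.015, 0.0414, 0.0017] [0.21, 0.08, 39.76]
1.75 [-0.0172, 0.0438, 0.0017] [0.21, 0.07, 42.63]
1.8 [-0.0194, 0.0462, 0.0017] [0.21, 0.07, 45.49]
```

Request:
step_arm(rows=[[0.74, [0, 0.006, 0.001], [0, 0, 5.5]], [0.74, [-0.001, 0.012, 0.0015], [0, 0, 11]], [0.74, [-0.003, 0.0185, 0.0015], [0, 0, 17]], [0.74, [-0.005, 0.025, 0.0015], [0, 0, 22.5]], [0.74, [-0.008, 0.0305, 0.0015], [0, 0, 28]], [0.74, [-0.011, 0.036, 0.0015], [0, 0, 34]], [0.74, [-0.015, 0.0415, 0.0015], [0, 0, 40]], [0.74, [-0.018, 0.045, 0.0015], [0, 0, 43]], [0.74, [-0.019, 0.046, 0.0015], [0, 0, 43]]])

```text
t: 4.73
eef_pos: [0.5572, 0.0711, 0.0874]
ee_rot: [2.385, 2.04, 0.006]
force: [-2.9, 0.1, 1.8]
opening: 0.0226
```

```bash
python3 arc.py 1.8 1.85 1.9 
```

```text
4.7333 [0.55723515 0.07109439 0.08737497] 0.022642034268070852 [-2.86495221  0.05758502  1.75439174]
1.8 [-0.0009, -0.0002, 0.0014] [0.27, -0.08, 2.49]
1.85 [-0.0012, 0.003, 0.0014] [0.27, -0.08, 5.35]
1.9 [-0.0015, 0.0062, 0.0014] [0.26, -0.09, 8.22]
```

Push gently against the stop.

Request:
step_arm(rows=[[0.74, [-0.001, 0.002, 0.001], [0, 0, 0]], [0.74, [-0.001, 0.004, 0.001], [0, 0, 0]], [0.74, [-0.001, 0.006, 0.001], [0, 0, 0]], [0.74, [-0.001, 0.006, 0.001], [0, 0, 0]]])

```text
t: 5.07
eef_pos: [0.5592, 0.0707, 0.0864]
ee_rot: [-2.38, -2.041, 0.001]
force: [-9.8, 1.8, 6.9]
opening: 0.0262
```

Request:
step_arm(rows=[[0.6, [0, -0.004, 0], [0, 0, 0]], [0.5, [0, -0.005, 0], [0, 0, 0]], [0.5, [0, -0.005, -0.01], [0, 0, 0]], [0.5, [0, -0.005, -0.035], [0, 0, 0]], [0.5, [0, -0.005, -0.07], [0, 0, 0]], [0.4, [0, -0.005, -0.105], [0, 0, 0]], [0.3, [0, -0.005, -0.135], [0, 0, 0]], [0.2, [0, -0.005, -0.15], [0, 0, 0]]])

```text
t: 5.73
eef_pos: [0.5575, 0.0701, 0.2416]
ee_rot: [-2.384, -2.043, -0.011]
force: [0.7, 0.3, -0.2]
opening: 0.0562
```

```bash
python3 - <<'E'
from h import *
s=observe();print(s["eef_pos"],s["joints"],s["force"])
print(rel([.46,-.065,.235],down(np.pi/2+.03),s))
snap("top","top1.png")
E
```

```text
[0.55746033 0.07010857 0.24159353] [-0.82849559  0.35087193  0.81317783  1.84444295 -0.29610191  1.06516511
 -0.05492377] [ 0.73355258  0.33982128 -0.20731688]
(array([-0.1485, -0.0756,  0.0054]), array([   0.47,   -0.11, -100.53]))
```

Request:
step_arm(rows=[[0.2, [-0.008, -0.004, 0], [0, 0, -6]], [0.2, [-0.02, -0.01, 0], [0, 0, -13]], [0.2, [-0.035, -0.018, 0], [0, 0, -20]], [0.1, [-0.05, -0.026, 0], [0, 0, -27]], [0.1, [-0.065, -0.034, 0], [0, 0, -34]], [0.1, [-0.08, -0.042, 0.005], [0, 0, -41]], [0.1, [-0.095, -0.05, 0.005], [0, 0, -48]], [0.1, [-0.11, -0.057, 0.005], [0, 0, -55]], [0.1, [-0.125, -0.064, 0.005], [0, 0, -62]], [0.1, [-0.14, -0.071, 0.005], [0, 0, -69]]])

```text
t: 6.62
eef_pos: [0.4669, -0.0583, 0.2372]
ee_rot: [0.797, 3.031, 0.015]
force: [-0.2, 0.4, -0.5]
opening: 0.0783
```

```bash
python3 - <<'E'
from h import *
s=observe();print(s["eef_pos"],s["force"])
print(rel([.45,-.067,.24],down(np.pi/2+.03),s))
E
```

```text
[ 0.46686553 -0.05831263  0.23720959] [-0.17644722  0.4419401  -0.50304619]
(array([ 0.0104, -0.0158, -0.003 ]), array([  0.53,   0.41, -31.19]))
```

Request:
step_arm(rows=[[0.1, [0.001, -0.002, 0], [0.5, 0.4, -6]], [0.1, [0.003, -0.005, 0], [0.5, 0.4, -13]], [0.1, [0.005, -0.009, 0], [0.5, 0.4, -20]], [0.1, [0.008, -0.013, -0.002], [0.5, 0.4, -26]], [0.1, [0.01, -0.016, -0.003], [0.5, 0.4, -31]], [0.1, [0.01, -0.016, -0.003], [0.5, 0.4, -31]], [0.1, [0.01, -0.016, -0.003], [0.5, 0.4, -31]]])

```text
t: 7.2
eef_pos: [0.4506, -0.0677, 0.2405]
ee_rot: [-0.037, 3.139, 0.001]
force: [-0.1, 0.5, 0.0]
opening: 0.0784
```

```bash
cat > dk.py <<'E'
from h import *
D=np.array([.531,-.067,0]);YAW=.03
def q(p,D=D,y=YAW):return yawR(y).apply(np.array(p))+D
E
python3 - <<'E'
from dk import *
np.set_printoptions(precision=4,suppress=True)
s=observe();c=cal("wrist");print(s["eef_pos"],np.abs(s["qvel"]).max(),c[1],c[2])
im=snap("wrist","w2raw.png")
a=cv2.imread("pics/w2raw.png")
b=cv2.imread("pics/top1.png");b=snap("top")[:,:,::-1]
o=np.zeros((600,800,3),np.uint8);o[:315,:560]=a[100:310,100:380].repeat(1,0)[:0].shape[0] or cv2.resize(a[110:320,95:468],(560,315),interpolation=cv2.INTER_CUBIC)
k=cv2.imread("pics/top1.png");o[315:600,:400]=cv2.resize(k[185:265,320:432],(400,285),interpolation=cv2.INTER_CUBIC);o[315:600,400:]=cv2.resize(b[185:265,320:432],(400,285),interpolation=cv2.INTER_CUBIC)
cv2.imwrite("pics/w2.png",o)
E
```

```text
[ 0.4506 -0.0677  0.2405] 0.009893381600895649 [-2.0658 -2.1138 -0.2676] [ 0.0765 -0.4659  0.2766]
```

View pics/w2.png

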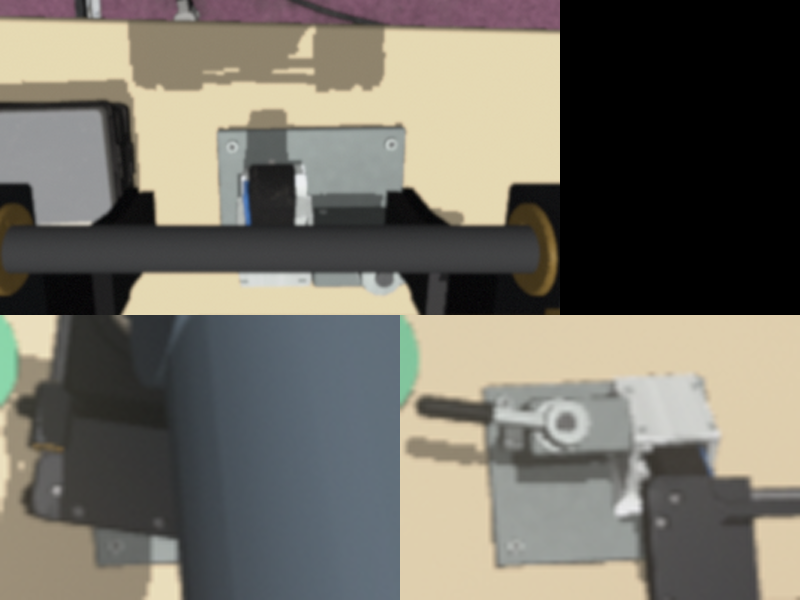

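The lever is at its open stop, pointing left and slightly back at crop (455,408). The cassette's upper end is at about crop (272,165). I'll enlarge the cassette and overlay the model.

```bash
python3 - <<'E'
from dk import *
np.set_printoptions(precision=4,suppress=True)
K=cal("wrist")[0];c=(K,np.array([-2.0658,-2.1138,-.2676]),np.array([.0765,-.4659,.2766]))
a=cv2.imread("pics/w2raw.png");x0,y0,S=225,180,7
o=cv2.resize(a[y0:y0+85,x0:x0+114],None,fx=S,fy=S,interpolation=cv2.INTER_CUBIC)
print(o.shape,ray("wrist",(274.7,206),c))
cv2.imwrite("pics/w2c.png",o)
b=cv2.imread("pics/top0.png")
o2=cv2.resize(b[205:265,370:425],None,fx=9,fy=9,interpolation=cv2.INTER_CUBIC)
o=o[:595]
t=np.zeros((595,800,3),np.uint8);t[:,:400]=cv2.resize(o[:,:700],(400,340))[:0].sum() if 0 else 0
t[:340,:400]=cv2.resize(a[y0:y0+68,x0:x0+80],(400,340),interpolation=cv2.INTER_CUBIC)
t[:480,400:800]=cv2.resize(b[205:265,375:425],(400,480),interpolation=cv2.INTER_CUBIC)
cv2.imwrite("pics/w2c.png",t)
E
```

```text
(595, 798, 3) (array([ 0.3845, -0.0681,  0.3834]), array([ 0.2474,  0.007 , -0.9689]))
```

View pics/w2c.png

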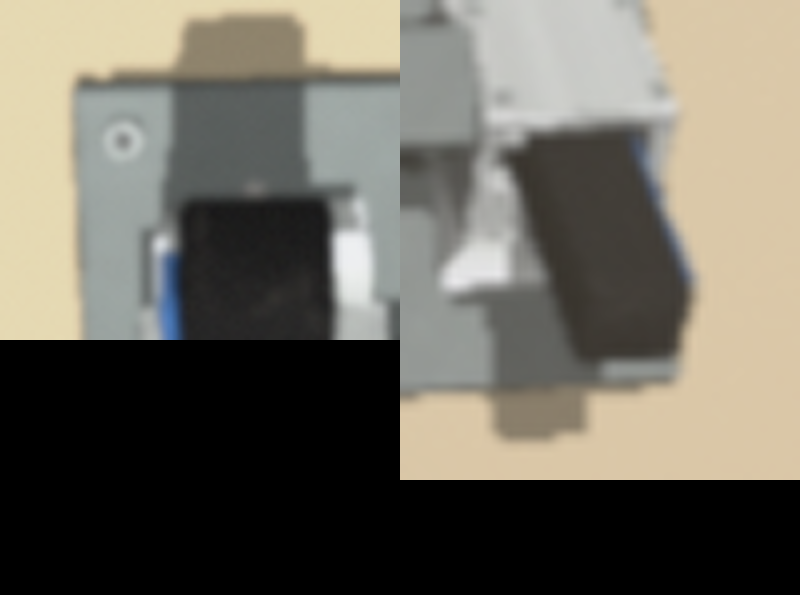

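```bash
python3 - <<'E'
from dk import *
np.set_printoptions(precision=4,suppress=True)
K=cal("wrist")[0];c=(K,np.array([-2.0658,-2.1138,-.2676]),np.array([.0765,-.4659,.2766]))
def tri(a,b):
    A=np.c_[a[1],-b[1]];l=np.linalg.lstsq(A,b[0]-a[0],rcond=None)[0];p=a[0]+l[0]*a[1];r=b[0]+l[1]*b[1];return (p+r)/2,np.linalg.norm(p-r)
top=lambda x,y:ray("top",(375+x/8,205+y/8));wr=lambda x,y:ray("wrist",(225+x/5,180+y/5),c)
print("left low corner",tri(top(583,360),wr(330,203)));print("right low",tri(top(678,358),wr(184,203)))
print("mid",tri(top(630,359),wr(257,202)))
# predicted end face from model for range of seat x : mouth z
for z in(.085,.095,.105,.115):print(z,onz("wrist",(276,220.5),z,c),onz("top",(403.8,249.9),z))
E
```

```text
left low corner (array([ 0.4373, -0.0717,  0.278 ]), np.float64(0.045207784360108874))
right low (array([ 0.4357, -0.0836,  0.2888]), np.float64(0.049823555703794105))
mid (array([ 0.4365, -0.0778,  0.2833]), np.float64(0.04743266396062931))
0.085 [ 0.4744 -0.0645  0.085 ] [ 0.4694 -0.0711  0.085 ]
0.095 [ 0.4714 -0.0646  0.095 ] [ 0.4688 -0.068   0.095 ]
0.105 [ 0.4684 -0.0647  0.105 ] [ 0.4682 -0.0648  0.105 ]
0.115 [ 0.4654 -0.0648  0.115 ] [ 0.4676 -0.0617  0.115 ]
```

```bash
python3 - <<'E'
from dk import *
print(rel([.500,-.066,.13],down(np.pi/2+.03)),rel([.500,-.066,.087],down(np.pi/2+.03)))
E
```

```text
(array([-4.930e-02,  1.000e-04,  1.103e-01]), array([ 0.03,  0.07, -0.29])) (array([-4.920e-02,  1.000e-04,  1.533e-01]), array([ 0.03,  0.07, -0.29]))
```

Request:
step_arm(rows=[[0.15, [-0.01, 0, 0.01], [0, 0, 0]], [0.15, [-0.025, 0, 0.03], [0, 0, 0]], [0.2, [-0.04, 0, 0.055], [0, 0, 0]], [0.2, [-0.049, 0, 0.08], [0, 0, 0]], [0.2, [-0.049, 0, 0.105], [0, 0, 0]], [0.2, [-0.049, 0, 0.125], [0, 0, 0]], [0.2, [-0.049, 0, 0.143], [0, 0, 0]], [0.2, [-0.049, 0, 0.153], [0, 0, 0]], [0.2, [-0.049, 0, 0.153], [0, 0, 0]]])

```text
t: 8.05
eef_pos: [0.4986, -0.0658, 0.0854]
ee_rot: [0.038, -3.138, -0.0]
force: [0.0, 0.7, -0.5]
opening: 0.0694
```

```bash
python3 - <<'E'
from dk import *
s=observe();print(s["eef_pos"],s["force"],s["opening"])
a=snap("side")
print(proj("side",[s["eef_pos"]]))
x,y=[int(v) for v in proj("side",[s["eef_pos"]])[0]]
cv2.imwrite("pics/s2.png",cv2.resize(a[max(0,y-50):y+45,x-60:x+60,::-1],None,fx=6,fy=6,interpolation=cv2.INTER_CUBIC))
E
```

```text
[ 0.49863324 -0.06581389  0.0853583 ] [ 0.04054147  0.72079559 -0.50736133] 0.06937621968031175
[[307.15726476 170.71892443]]
```

View pics/s2.png

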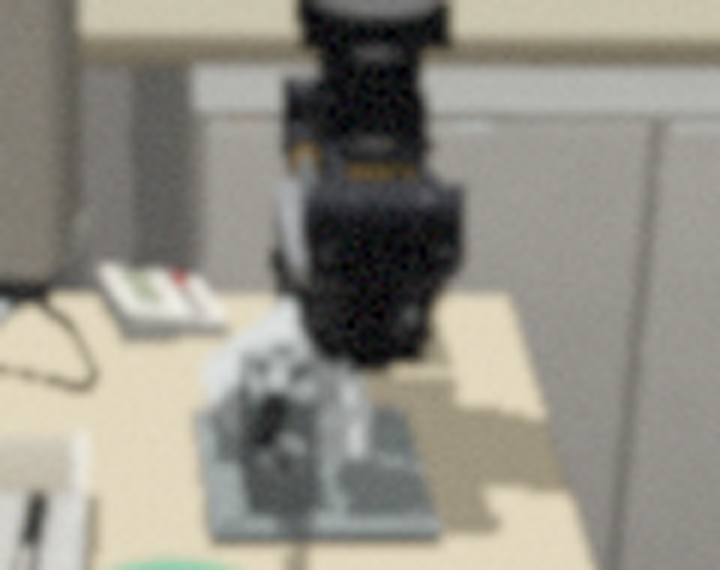

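The side view shows the gripper straddling the free upper part of the cassette at (370,330), clear of the housing. Closing.

Request:
step_arm(rows=[[0.5, [0, 0, 0], [0, 0, 0]], [0.65, [0, 0, 0], [0, 0, 0]], [0.8, [0, 0, 0], [0, 0, 0]], [0.9, [0, 0, 0], [0, 0, 0]], [1, [0, 0, 0], [0, 0, 0]], [1, [0, 0, 0], [0, 0, 0]]], newtons=25)

```text
t: 8.6
eef_pos: [0.4998, -0.066, 0.0871]
ee_rot: [-0.038, 3.141, 0.0]
force: [-0.4, 0.7, -0.6]
opening: 0.0373
```

Request:
step_arm(rows=[[1, [0, 0, 0], [0, 0, 0]], [1, [0, 0, 0], [0, 0, 0]], [1, [0, 0, 0], [0, 0, 0]]], newtons=35)

```text
t: 8.85
eef_pos: [0.4997, -0.066, 0.0872]
ee_rot: [-0.038, 3.141, 0.001]
force: [0.0, -1.0, 1.5]
opening: 0.0311
```

```bash
python3 - <<'E'
from dk import *
s=observe();print(s["eef_pos"],s["force"],s["opening"])
w=yawR(.03).apply([-.7660,0,.6428])
for d in(.02,.07): print(rel(s["eef_pos"]+d*w,R.from_rotvec(s["ee_rot"]),s))
E
```

```text
[ 0.49972443 -0.06603285  0.08719674] [ 0.04091775 -0.96270808  1.49116197] 0.031105470950770257
(array([ 0.0153, -0.0001, -0.0129]), array([0., 0., 0.]))
(array([ 0.0536, -0.0003, -0.045 ]), array([0., 0., 0.]))
```

Request:
step_arm(rows=[[1, [0.0023, 0, -0.0019], [0, 0, 0]], [1, [0.0046, 0, -0.0039], [0, 0, 0]], [1, [0.0077, 0, -0.0064], [0, 0, 0]], [1, [0.0107, 0, -0.009], [0, 0, 0]], [1, [0.0138, 0, -0.0116], [0, 0, 0]], [1, [0.0138, 0, -0.0116], [0, 0, 0]]])

```text
t: 9.35
eef_pos: [0.4853, -0.0664, 0.0993]
ee_rot: [-0.038, 3.141, 0.001]
force: [-0.8, 1.2, -0.8]
opening: 0.0312
```

```bash
python3 - <<'E'
from dk import *
s=observe();print(s["eef_pos"],s["force"],s["moment"],s["opening"])
E
```

```text
[ 0.48531952 -0.06638195  0.09932121] [-0.77578276  1.17940225 -0.77745971] [-9.29283189e-05  3.72311322e-02  9.00662036e-03] 0.031166936915060367
```

Request:
step_arm(rows=[[1, [0.0031, 0, -0.0026], [0, 0, 0]], [1, [0.0069, 0, -0.0058], [0, 0, 0]], [1, [0.0107, 0, -0.009], [0, 0, 0]], [1, [0.0153, 0, -0.0129], [0, 0, 0]], [1, [0.0199, 0, -0.0167], [0, 0, 0]], [1, [0.0245, 0, -0.0206], [0, 0, 0]], [1, [0.0291, 0, -0.0244], [0, 0, 0]], [1, [0.0345, 0, -0.0289], [0, 0, 0]], [1, [0.0398, 0, -0.0334], [0, 0, 0]], [1, [0.0398, 0, -0.0334], [0, 0, 0]]])

```text
t: 10.18
eef_pos: [0.4445, -0.0675, 0.1334]
ee_rot: [-0.037, 3.141, 0.002]
force: [0.4, -0.0, -0.9]
opening: 0.0311
```

```bash
python3 - <<'E'
from dk import *
s=observe();print(s["eef_pos"],s["force"],s["moment"],s["opening"])
a=snap("top");cv2.imwrite("pics/t3.png",cv2.resize(a[185:285,320:440,::-1],None,fx=6,fy=6,interpolation=cv2.INTER_CUBIC))
E
```

```text
[ 0.44446147 -0.0674818   0.13337122] [ 0.39207742 -0.00456448 -0.90964439] [ 0.07709064  0.0378501  -0.00048989] 0.031144947937561746
```

View pics/t3.png

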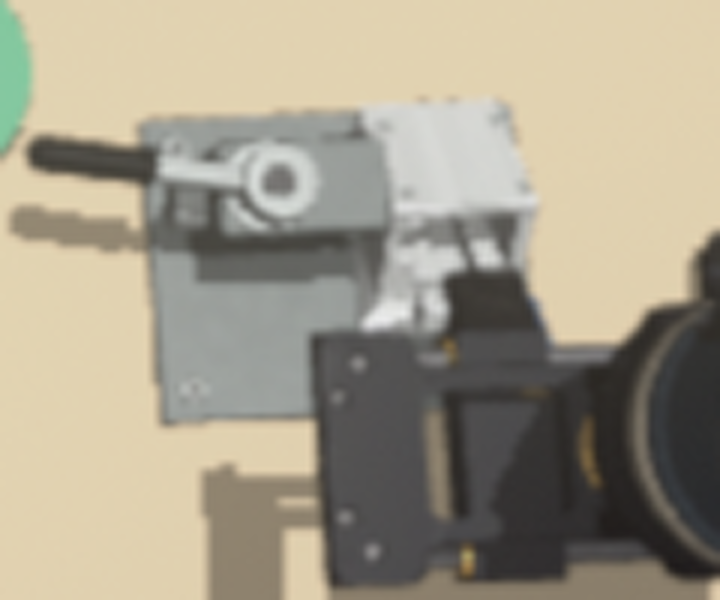

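The top view shows the cassette clear of the sleeve mouth at (490,300), held, with the lever still open at (95,160). Lift next, then refine the plate pose.

```bash
cat >> dk.py <<'E'
def lev(yaw,t=40.): return R.from_euler("z",yaw)*R.from_euler("y",-t,degrees=True)*down(np.pi/2)
E
python3 - <<'E'
from dk import *
np.set_printoptions(precision=4,suppress=True)
im=cv2.imread("pics/top0.png");lab=cv2.cvtColor(im,cv2.COLOR_BGR2LAB).astype(int)
x0,y0,x1,y1=188,183,266,248
m=np.zeros(im.shape[:2],np.uint8);m[y0:y1,x0:x1]=(lab[y0:y1,x0:x1,2]<138)*1
m=cv2.morphologyEx(m,cv2.MORPH_CLOSE,np.ones((5,5)))
cn=max(cv2.findContours(m,0,2)[0],key=cv2.contourArea);b=cv2.boxPoints(cv2.minAreaRect(cn))
w=np.array([onz("top",p,.015) for p in b]);e=np.diff(w,axis=0)
print(b,w.mean(0),np.linalg.norm(e,axis=1),np.arctan2(e[:,1],e[:,0]))
s=observe();p=np.array([.447,-.067,.27]);print(rel(p,down(np.pi/2+.03),s))
E
```

```text
[[194.3376 205.5478]
 [247.5573 189.8949]
 [257.9236 225.1401]
 [204.7038 240.793 ]] [0.5557 0.3082 0.015 ] [0.1263 0.085  0.1246] [-1.2851 -2.8602  1.8512]
(array([-0.002 ,  0.0005, -0.1368]), array([ 0.08,  0.07, -0.34]))
```

Request:
step_arm(rows=[[1, [0, 0, -0.008], [0, 0, 0]], [1, [0, 0, -0.02], [0, 0, 0]], [1, [0, 0, -0.038], [0, 0, 0]], [1, [0, 0, -0.058], [0, 0, 0]], [1, [0, 0, -0.08], [0, 0, 0]], [1, [0, 0, -0.1], [0, 0, 0]], [1, [0, 0, -0.118], [0, 0, 0]], [1, [0, 0, -0.13], [0, 0, 0]], [1, [0, 0, -0.135], [0, 0, 0]]])

```text
t: 10.98
eef_pos: [0.4461, -0.0678, 0.2704]
ee_rot: [-0.037, 3.136, 0.003]
force: [0.4, 0.1, -1.8]
opening: 0.0313
```

```bash
python3 - <<'E'
from dk import *
s=observe();print(s["eef_pos"],s["joints"],s["force"])
A=s["eef_pos"];B=np.array([.529,.299,.235])
from scipy.spatial.transform import Slerp
S=Slerp([0,1],R.concatenate([R.from_rotvec(s["ee_rot"]),lev(.295)]))
for f in np.linspace(0,1,11):print(rel(A+f*(B-A),S(f),s))
E
```

```text
[ 0.44607584 -0.06782341  0.27038002] [-0.52937961  0.055509    0.62355865  2.0299142  -0.03962507  1.06222637
  1.70722612] [ 0.42480553  0.10081966 -1.77902491]
(array([0., 0., 0.]), array([0., 0., 0.]))
(array([-0.0091,  0.0365,  0.0036]), array([-0.54, -3.95, -1.49]))
(array([-0.0183,  0.0729,  0.0073]), array([-1.07, -7.89, -2.98]))
(array([-0.0274,  0.1094,  0.0109]), array([ -1.61, -11.84,  -4.47]))
(array([-0.0366,  0.1459,  0.0146]), array([ -2.15, -15.78,  -5.97]))
(array([-0.0457,  0.1823,  0.0182]), array([ -2.68, -19.73,  -7.46]))
(array([-0.0549,  0.2188,  0.0219]), array([ -3.22, -23.67,  -8.95]))
(array([-0.064 ,  0.2553,  0.0255]), array([ -3.76, -27.62, -10.44]))
(array([-0.0732,  0.2917,  0.0291]), array([ -4.29, -31.57, -11.93]))
(array([-0.0823,  0.3282,  0.0328]), array([ -4.83, -35.51, -13.42]))
(array([-0.0915,  0.3647,  0.0364]), array([ -5.37, -39.46, -14.91]))
```

Request:
step_arm(rows=[[1, [-0.002, 0.008, 0.001], [-0.1, -1, -0.3]], [1, [-0.006, 0.025, 0.002], [-0.4, -2.7, -1]], [1, [-0.011, 0.044, 0.004], [-0.6, -4.8, -1.8]], [1, [-0.016, 0.064, 0.006], [-0.9, -7, -2.6]], [1, [-0.021, 0.084, 0.008], [-1.2, -9.1, -3.5]], [1, [-0.026, 0.104, 0.01], [-1.5, -11.3, -4.3]], [1, [-0.031, 0.124, 0.012], [-1.8, -13.5, -5.1]], [1, [-0.036, 0.144, 0.0145], [-2.1, -15.6, -5.9]], [1, [-0.041, 0.164, 0.0165], [-2.4, -17.8, -6.7]], [1, [-0.046, 0.182, 0.018], [-2.7, -19.7, -7.5]]])

```text
t: 11.82
eef_pos: [0.4866, 0.117, 0.2516]
ee_rot: [-0.22, 2.784, 0.075]
force: [-0.3, -0.8, -2.2]
opening: 0.0311
```

```bash
python3 - <<'E'
from dk import *
s=observe();print(s["eef_pos"],s["joints"],s["force"],s["opening"])
A=s["eef_pos"];B=np.array([.5296,.2999,.235])
from scipy.spatial.transform import Slerp
S=Slerp([0,1],R.concatenate([R.from_rotvec(s["ee_rot"]),lev(.286)]))
for f in np.linspace(.2,1,5):print(rel(A+f*(B-A),S(f),s))
E
```

```text
[0.48663384 0.11697035 0.25155484] [-7.45538819e-01  5.49402636e-04  4.08006138e-01  2.16799715e+00
  6.25427614e-02  6.24234639e-01  1.34684960e+00] [-0.27393271 -0.75848573 -2.15220701] 0.03114677336867582
(array([-0.0121,  0.0346,  0.0089]), array([-0.46, -3.96, -1.38]))
(array([-0.0242,  0.0692,  0.0177]), array([-0.93, -7.91, -2.75]))
(array([-0.0362,  0.1039,  0.0266]), array([ -1.39, -11.87,  -4.13]))
(array([-0.0483,  0.1385,  0.0355]), array([ -1.85, -15.83,  -5.51]))
(array([-0.0604,  0.1731,  0.0444]), array([ -2.32, -19.79,  -6.88]))
```

Request:
step_arm(rows=[[1, [-0.006, 0.017, 0.0045], [-0.2, -2, -0.7]], [1, [-0.012, 0.035, 0.009], [-0.5, -4, -1.4]], [1, [-0.018, 0.052, 0.013], [-0.7, -6, -2]], [1, [-0.024, 0.07, 0.018], [-0.9, -8, -2.8]], [1, [-0.03, 0.087, 0.022], [-1.2, -10, -3.4]], [1, [-0.036, 0.104, 0.0265], [-1.4, -12, -4.1]], [1, [-0.043, 0.123, 0.0315], [-1.6, -14, -4.9]], [1, [-0.05, 0.143, 0.0365], [-1.9, -16.4, -5.7]], [1, [-0.056, 0.161, 0.041], [-2.2, -18.4, -6.4]], [1, [-0.0604, 0.173, 0.0444], [-2.3, -19.8, -6.9]]])

```text
t: 12.65
eef_pos: [0.5279, 0.3022, 0.2332]
ee_rot: [-0.354, 2.423, 0.129]
force: [0.0, 0.3, -1.0]
opening: 0.0309
```

```bash
python3 - <<'E'
from dk import *
s=observe();print(s["eef_pos"],s["joints"],s["force"],s["opening"])
print(rel([.5296,.2999,.179],lev(.286),s))
E
```

```text
[0.52789211 0.3021694  0.23319563] [-1.11578389  0.16047929  0.44183945  2.20120442  0.93053303  0.23976283
  0.30737587] [ 0.04559178  0.26646536 -0.97128121] 0.03091149780666475
(array([ 0.034 , -0.0027,  0.0422]), array([ 0.15, -0.05,  0.19]))
```

Request:
step_arm(rows=[[1, [0.003, 0, 0.004], [0, 0, 0]], [1, [0.008, -0.001, 0.01], [0, 0, 0]], [1, [0.014, -0.001, 0.017], [0, 0, 0]], [1, [0.02, -0.002, 0.025], [0, 0, 0]], [1, [0.026, -0.002, 0.032], [0, 0, 0.2]], [1, [0.031, -0.003, 0.039], [0, 0, 0.2]], [1, [0.034, -0.003, 0.042], [0, 0, 0.2]], [1, [0.034, -0.003, 0.042], [0, 0, 0.2]], [1, [0.034, -0.003, 0.042], [0, 0, 0.2]]])

```text
t: 13.4
eef_pos: [0.5287, 0.2995, 0.1779]
ee_rot: [-0.351, 2.426, 0.13]
force: [-0.0, 0.1, -0.9]
opening: 0.0311
```

```bash
python3 - <<'E'
from dk import *
s=observe();print(s["eef_pos"],s["joints"],s["qvel"].max(),s["opening"],rel([.5296,.2999,.179],lev(.286),s))
a=snap("side");b=snap("top")
ctr=s["eef_pos"]+.027*np.array([np.cos(.286),np.sin(.286),0])
M=yawR(.286)
box=[ctr+M.apply([i*.055,j*.016,k*.013]) for i in(-1,1) for j in(-1,1) for k in(-1,1)]
noz=[ctr+M.apply([i*.009,0,-.021]) for i in np.arange(-3.5,4)]
f=5
def crop(im,n,x0,y0,w,h,f):
    o=cv2.resize(im[y0:y0+h,x0:x0+w,::-1],None,fx=f,fy=f,interpolation=cv2.INTER_CUBIC)
    return o,[(int((u-x0+.5)*f),int((v-y0+.5)*f)) for u,v in proj(n,box)],[(int((u-x0+.5)*f),int((v-y0+.5)*f)) for u,v in proj(n,noz)]
cx,cy=map(int,proj("side",[ctr])[0]);o,p,q1=crop(a,"side",cx-45,cy-40,80,100,5)
for i,j in((0,4),(1,5),(2,6),(3,7),(0,1),(2,3),(4,5),(6,7),(0,2),(4,6),(1,3),(5,7)):cv2.line(o,p[i],p[j],(0,0,255),1)
for u in q1:cv2.circle(o,u,2,(0,255,0),1)
t=np.zeros((600,800,3),np.uint8);t[:500,:400]=o
cx,cy=map(int,proj("top",[ctr])[0]);o,p,q1=crop(b,"top",cx-50,cy-50,100,100,4)
for i,j in((0,4),(1,5),(2,6),(3,7),(0,1),(2,3),(4,5),(6,7),(0,2),(4,6),(1,3),(5,7)):cv2.line(o,p[i],p[j],(0,0,255),1)
t[:400,400:]=o
cv2.imwrite("pics/f1.png",t)
E
```

```text
[0.52867202 0.29952155 0.17787676] [-0.87276723  0.25062246  0.18393246  2.24198847  1.54396914  0.21817593
 -0.32121962] 0.012185782183234042 0.031090598457528054 (array([-0.0015,  0.0001, -0.0002]), array([ 0.17, -0.2 ,  0.02]))
```

View pics/f1.png

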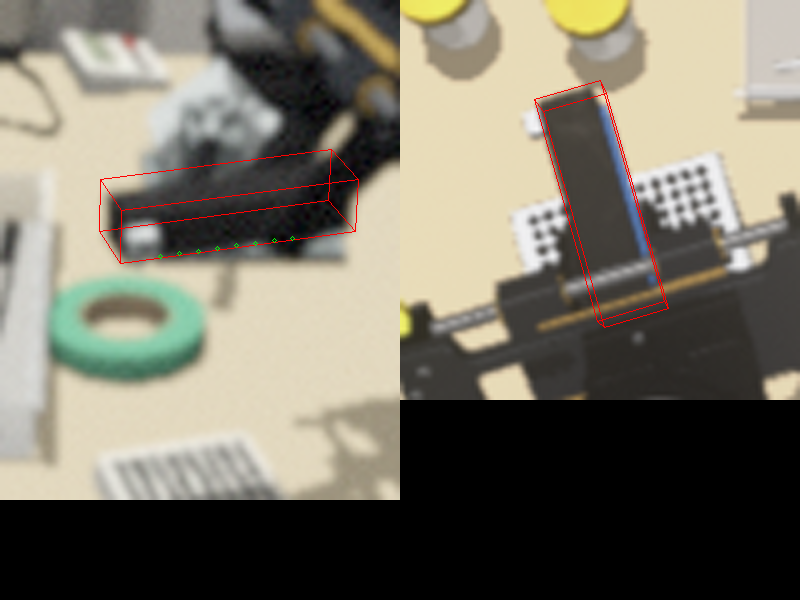

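The side crop shows the cassette held with its lug at (143,235). The top crop shows it over the plate, roughly matching the model outline but a few mm nearer the robot. I'll check the tilt in a larger, brightened side crop.

```bash
python3 - <<'E'
from dk import *
s=observe();a=snap("side")
ctr=s["eef_pos"]+.027*np.array([np.cos(.286),np.sin(.286),0])
cx,cy=map(int,proj("side",[ctr])[0]);print(cx,cy)
x0,y0=cx-35,cy-25
i=a[y0:y0+50,x0:x0+66,::-1].astype(float);i=255*(i/255)**.45
o=cv2.resize(i.astype(np.uint8),None,fx=12,fy=12,interpolation=cv2.INTER_CUBIC);print(x0,y0)
cv2.imwrite("pics/f2.png",o)
E
```

```text
295 198
260 173
```

View pics/f2.png

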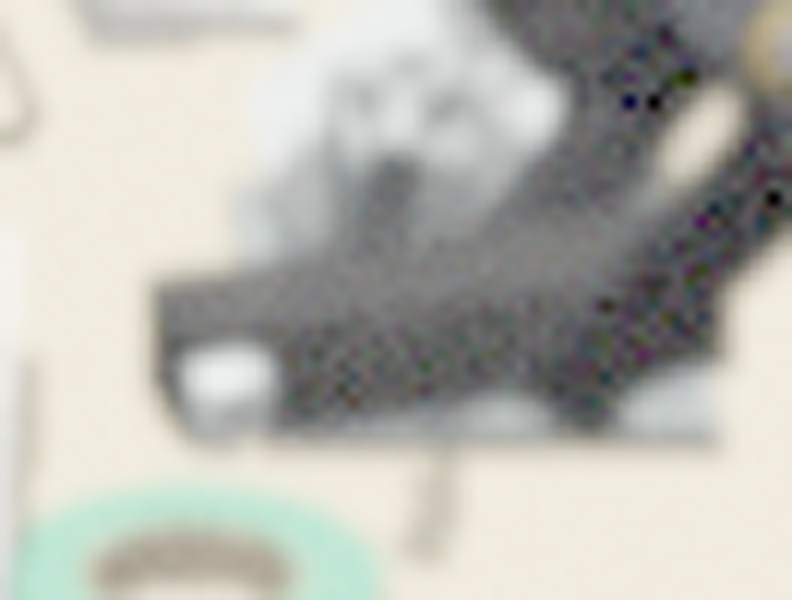

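The tilt matches the level model: the edge slopes are about -0.14 seen against -0.13 predicted, and the pale strip below is the dock's base behind it. The cassette sits about 4 mm short of centre along its row, so I nudge it forward and slightly up.

Request:
step_arm(rows=[[1, [-0.002, 0, 0], [0, 0, 0]], [1, [-0.004, 0, -0.0005], [0, 0, 0]], [1, [-0.0065, 0, -0.001], [0, 0, 0]], [1, [-0.0065, 0, -0.001], [0, 0, 0]], [1, [-0.0065, 0, -0.001], [0, 0, 0]]])

```text
t: 13.97
eef_pos: [0.5338, 0.3014, 0.1847]
ee_rot: [-0.35, 2.423, 0.132]
force: [0.6, -0.2, -1.8]
opening: 0.0312
```

```bash
python3 - <<'E'
from dk import *
s=observe();print(s["t"],s["eef_pos"],s["joints"],abs(s["qvel"]).max(),s["opening"],rel([.5296,.2999,.179],lev(.286),s))
b=snap("top");M=yawR(.286)
ctr=s["eef_pos"]+.023*np.array([np.cos(.286),np.sin(.286),0])
f=8;x0,y0=188,165
o=cv2.resize(b[y0:y0+75,x0:x0+80,::-1],None,fx=f,fy=f,interpolation=cv2.INTER_CUBIC)
def L(P,col):cv2.polylines(o,[np.int32((proj("top",P)-[x0,y0]+.5)*f)],True,col,1)
L([ctr+M.apply([i*.055,j*.016,.013]) for i,j in((-1,-1),(-1,1),(1,1),(1,-1))],(0,0,255))
P=np.array([.5555,.3075,.015]);L([P+M.apply([i*.0425,j*.064,0]) for i,j in((-1,-1),(-1,1),(1,1),(1,-1))],(255,0,0))
print(ctr,P);cv2.imwrite("pics/f3.png",o)
w=cv2.imread("pics/top0.png")[:,:,::-1].astype(int);d=np.abs(w-b).max(2)
print("changed px jars/yellow/tape",(d[135:170,160:230]>60).sum(),(d[200:260,108:172]>60).sum(),(d[175:215,285:328]>60).sum())
E
```

```text
13.9667 [0.5337867  0.30135571 0.18468686] [-0.8640854   0.24560306  0.17867356  2.22734828  1.47758425  0.21892698
 -0.24902899] 0.009162142632542865 0.031224486471553126 (array([ 0.007 , -0.0002,  0.0015]), array([ 0.21, -0.01, -0.04]))
[0.55585244 0.3078444  0.18468686] [0.5555 0.3075 0.015 ]
changed px jars/yellow/tape 0 146 17
```

View pics/f3.png

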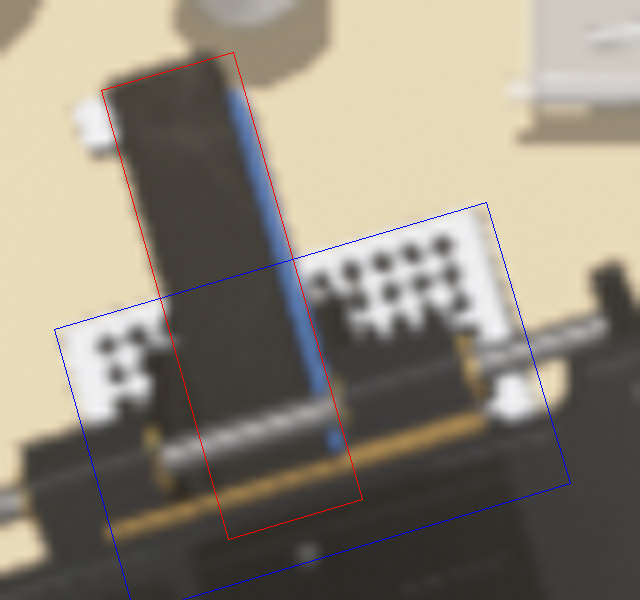

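The final crop shows the cassette outline on the model within about 1-2 mm and parallel to the plate's short sides. The plate still sits at its originally measured outline. Handing in.

```bash
python3 -c "
from h import *
print(workorder.hand_in())"
```

```text
the job is handed in; nothing more can be done
None
```

The job is handed in at about 14 s of the 48 s, with the arm still holding the cassette level above the white 96-well plate; no verdict was reported.

- **Lever:** I swung it outward until the force rose to about 10 N at the stop. Later pictures show it still open.
- **Cassette:** it came about 72 mm up the slope out of the sleeve with only 1–2 N of force. The grip held at 31 mm opening throughout.
- **Final hold:**
  - By the arm's readings the tool is within about 0.2° of the level target.
  - In the last top picture the cassette matches the expected outline to about 1–2 mm, parallel to the plate's short sides and over its middle.
  - By calculation the nozzle tips are about 15 cm above the plate's top.
- **Plate:** in the last picture it matches its first measured outline to within about 1 pixel.

**Checks that were less clear:**
- The cassette first appeared about 4 mm nearer the robot than planned, so I nudged it forward.
- The side picture was too blurry to confirm level better than about 1–2°. It also suggested the cassette sits 2–4 mm lower than calculated.
- Comparing first and last top pictures, some pixels changed near the yellow plate (146) and the tape (17). I took this to be arm shadow or the arm in view and did not look further.
- Joint 6 ended at 0.219 rad, just inside its 0.21 limit.

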